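# Try the presser bar of an opened sewing machine

### The job

The white sewing machine on the repair bench has its top cover off. Check that its presser bar moves freely: push the broad round plunger head on top of the machine, above the needle, straight down to its stop, hold it there for a second, then let go so that it springs fully back up. Do not push down the slim thread-release pin beside it.

Things in the scene. Friction and masses are not known exactly. Their poses are not given: they have to be found in the camera images.
- presser_head (a point): Centre of the top of the plunger head: a steel mushroom cap 30 mm across, 10 mm thick, on a sprung stem, standing on the white sewing machine at its needle end (away from the handwheel). At rest it is 290 mm above the table, 40 mm above the machine's open top; nothing on the machine is higher. Moves down with the head. y: along the machine to the needle end, z: up. The machine does not shift.
- presser_bar (a joint): How far the plunger head has been pressed straight down, in m: 0 = up at rest, 0.016 = at its stop (foot on the needle plate). A spring resists with about 3 N at first and 6 N at the stop, and brings it back up when released.
- release_top (a point): Centre of the top of the thread-release pin, which must be left alone: a slim steel pin 10 mm across, its top 275 mm above the table, on the machine's top 80 mm from the plunger head towards the handwheel.
- release_pin (a joint): How far the slim thread-release pin is pressed down, in m: 0 = up, 0.008 = fully down; a light spring of 2 to 4 N.

How it is judged (in metres and radians):
On the way:
1. the plunger head is pressed down to its stop (13 mm or more of its 16 mm) and held there for half a second (value of joint presser_bar above 0.013 m), for 0.5 s.
At the end, for the whole second after the job is handed in: The plunger head has been held at its stop and is released and back up (within 2 mm), and the slim release pin is up (within 2 mm) (value of joint each of presser_bar, release_pin below 0.002 m); the robot touches nothing.
It fails at once if the slim thread-release pin is pushed down by more than 4 mm (value of joint release_pin above 0.004 m).
It also fails if it takes over 32 s, if anything falls off the work surface, if the arm or the gripper's body presses on something with over 40 N, if the wrist force passes 120 N, or if a joint passes its speed limit or range.

### The arm

A 6-joint arm with a two-finger parallel gripper is mounted at the origin on the work surface. World frame = base frame: x ahead of the robot, y to its left, z up, the work surface at z = 0. Lengths are in m, angles in degrees, forces in N, time in s.
With the tool pointing down it reaches from about 0.3 to 0.75 m from the base axis. Payload 8.5 kg.
Tool frame: the origin (TCP) lies between the finger pads; the fingertips stand 17 mm ahead of it and the grasp point (between the pads) lies 2 mm behind it; z points along the fingers, y is the direction in which the jaws open and shut (so a half turn about z gives the same grasp; the last joint's range is limited). The gripper opens to 85 mm and grips with 20 to 120 N. Pads are 22 mm wide; open, the fingers measure 114 mm over their backs; the gripper's body (76 mm by 85 mm) begins 54 mm behind the grasp point. The pads swing forward as they close: fully open they stand 13 mm farther back than shut.
Start: joints at [58.94, 21.807, 74.336, -0, 83.858, -12.336], TCP at [0.177, 0.521, 0.248] pointing down, gripper open.
Joint ranges: [-178.18, 178.18], [-50.72, 133.34], [12.68, 142.11], [-81.47, 261.47], [9.98, 163.14], [-165.26, 165.26]. Speed limits (degrees/s): [136.94, 136.94, 180, 180, 180, 180].

### API

Orientations are given as a 3x3 rotation matrix whose columns are the frame's x, y, z axes.
In Python, from rig import readout, eyes, env gives the robot as it stands.
- The arm moves only by the tool arm_command, never from a script. Its argument "rows" is text: rows parted by semicolons, each of 7 numbers parted by spaces: the closure, from 0 (fully open) to 1 (shut), then the shift along the tool's x, y, z in mm, then the turn, a rotation vector about the tool's x, y, z in degrees. In form: grip dx dy dz rx ry rz; .... A call has 1 to 5 rows; each row shifts and turns the commanded pose from where the row before left it, along the tool's axes as they then stand; what a row does not reach is not made up. A row lasts 1/12 s, in which the tool goes at most 41.7 mm and 7.16 degrees, less where a joint would pass 70% of its speed; a pose out of reach is approached as far as the arm can. A call with a gripper value outside its range is refused whole. The fingers move at their own pace and stop on an object; "squeeze" is the grip in N (left out, the last holds). Time passes only in rows, so rows that do not move let the fingers close. It gives the time, the measured TCP pose, the force and the opening at its end, in the units of the state.
- readout.observe(): the state, without advancing time (a new reading comes with each control period).
- eyes.get_image(name): name is "scene" or "top" or "wrist"; returns the picture (480x640x3 uint8, red, green, blue); there is no depth.
- eyes.camera_model(name): a dict with "mtx" (3x3 intrinsics, pixels), "view" (4x4, takes a point from world to camera coordinates). Camera axes: x right, y up, looking along -z (the intrinsics and any distortion apply to the point x, -y, -z); pixel columns grow to the right and rows downward; lengths in m; the calibration is good to about 2 mm. A picture is of the moment at which its call begins: read the wrist's pose just before it. camera_model takes no time and is no camera call; for the wrist camera it gives the pose at the moment of the call.
- env.close_job(): hands the job in, once; it reports no verdict.
The state is a dict: "time_s": time; "q": joint angles; "qvel": joint speeds; "joint_efforts": joint torques, N m; "position": TCP position; "tool_rot": TCP orientation; "ft_force": force on the tool from outside, world axes, zero at the start; "wrist_torque": the same for the moment, N m; "grip_width": finger opening in m.
Only numpy, scipy, OpenCV 4.12 (cv2) and the standard library are available. Lean on these libraries where they do the work, as an engineer would, in place of code of your own. Each camera call takes 0.05 s, during which the arm holds its last target. There are 200 camera calls.

## Working session

There is one attempt and no reset: what is moved stays moved. The work goes in short steps, Python scripts to look and compute and a tool call to move; the robot and the scene stay as the last step left them, time stands still between calls to the robot, and variables do not carry over. Pictures are saved under pics/ and viewed, about 8 in all and at most 12, crops included, and the job is handed in when it is done.

Besides the shell and the picture viewer there is one more tool, called by a JSON object that holds its "fn" and its "kwargs", one argument or row to a line. arm_command: Moves the arm, as the interface text tells. Its arguments: {"type":"object","properties":{"rows":{"type":"string"},"squeeze":{"type":"number"}},"required":["rows"]}

```bash
mkdir -p pics
python3 - <<'E'
from rig import readout, eyes, env
import cv2,numpy as np
s=readout.observe();print(s['time_s'],s['position'],s['tool_rot'],s['ft_force'],s['grip_width'])
for n in("scene","top"):
    cv2.imwrite(f"pics/{n}0.png",eyes.get_image(n)[:,:,::-1]); m=eyes.camera_model(n);print(n,m['mtx'],np.round(m['view'],3),[k for k in m])
E
```

```text
0.0 [0.17642327 0.52064254 0.24770175] [[-9.47065897e-01  3.21038272e-01 -7.83833016e-04]
 [ 3.21039062e-01  9.47065072e-01 -1.29238805e-03]
 [ 3.27434845e-04 -1.47561766e-03 -9.99998858e-01]] [ 0.78825263 -0.95348071  0.09444897] 0.08580451356220295
scene [[540.70113538   0.         323.76585195]
 [  0.         540.70113538 235.97950156]
 [  0.           0.           1.        ]] [[-0.954 -0.298  0.003  0.579]
 [ 0.286 -0.91   0.3   -0.132]
 [-0.086  0.287  0.954 -0.892]
 [ 0.     0.     0.     1.   ]] ['mtx', 'view']
top [[452.38553058   0.         317.42177228]
 [  0.         452.38553058 232.89027236]
 [  0.           0.           1.        ]] [[-0.025 -0.999 -0.031  0.135]
 [ 0.983 -0.03   0.182 -0.593]
 [-0.183 -0.026  0.983 -0.711]
 [ 0.     0.     0.     1.   ]] ['mtx', 'view']
```

View pics/scene0.png

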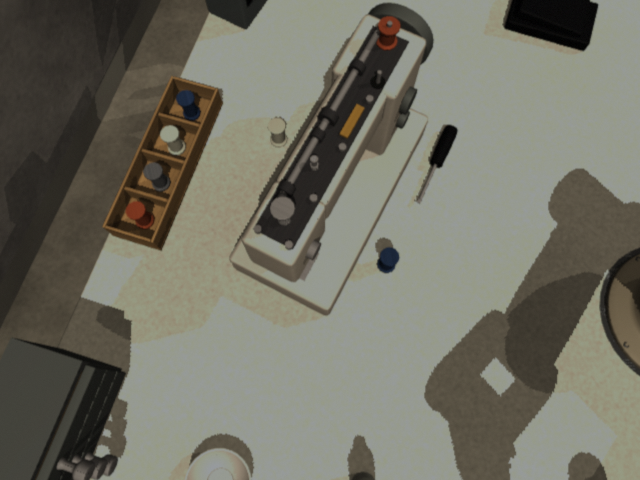

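View pics/top0.png

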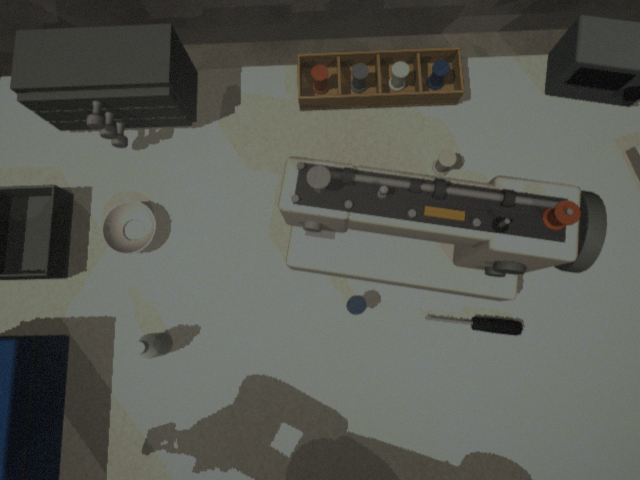

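The plunger head is at (283,208) in the scene picture and (318,177) in the top picture. The slim pin's top is at about (314,159) and (383,189). The gripper is not over the machine.

```bash
cat > h.py <<'E'
import numpy as np
from rig import eyes,readout
def ray(n,u,v,m=None):
    m=m or eyes.camera_model(n);K=m['mtx'];V=np.array(m['view'])
    d=np.array([(u-K[0,2])/K[0,0],-(v-K[1,2])/K[1,1],-1]);R=V[:3,:3]
    return -R.T@V[:3,3],R.T@d
def atz(n,u,v,z,m=None):
    c,d=ray(n,u,v,m);return c+d*(z-c[2])/d[2]
def tri(a,b):
    (c,d),(e,f)=ray(*a),ray(*b)
    t=np.linalg.lstsq(np.c_[d,-f],e-c,rcond=None)[0];p,q=c+t[0]*d,e+t[1]*f
    return (p+q)/2,np.linalg.norm(p-q)
E
python3 - <<'E'
from h import *
import cv2
print(tri(("scene",283,208),("top",318,177)),atz("scene",283,208,.29),atz("top",318,177,.29))
print(tri(("scene",314,159),("top",383,189)),atz("scene",314,159,.275),atz("top",383,189,.275))
a=cv2.imread("pics/scene0.png")[140:260,230:350];b=cv2.imread("pics/top0.png")[140:240,280:400]
b=cv2.copyMakeBorder(b,0,20,0,0,0)
cv2.imwrite("pics/crop.png",np.hstack([cv2.resize(x,(400,400),interpolation=cv2.INTER_CUBIC) for x in(a,b)]))
E
```

```text
(array([0.62329163, 0.10998713, 0.28774893]), np.float64(0.0020157977735998324)) [0.62383462 0.11030229 0.29      ] [0.62158222 0.11027197 0.29      ]
(array([0.61037902, 0.0307343 , 0.27092488]), np.float64(0.0018039366388889289)) [0.61058013 0.0321449  0.275     ] [0.60834352 0.03158943 0.275     ]
```

View pics/crop.png

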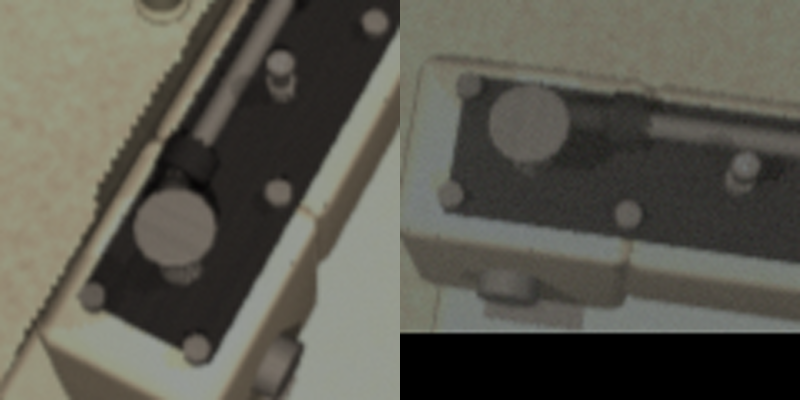

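The head lies at about (0.6227, 0.110, 0.288), which fits the given 290 mm height. It is 79.5 mm from the pin, against the 80 mm given. I'll shut the gripper, rise and go across.

{"fn": "arm_command", "kwargs": {
  "rows": "1 0 0 -35 0 0 0;1 0 0 -35 0 0 0;1 0 0 -35 0 0 0;1 0 0 -30 0 0 0;1 -30 -13 0 0 0 0",
  "squeeze": 30
}}

```text
time_s: 0.52
position: [0.199, 0.5013, 0.389]
tool_rot: [[-0.949, 0.316, 0.005], [0.316, 0.949, 0.009], [-0.002, 0.01, -1.0]]
ft_force: [1.4, 1.6, 1.1]
grip_width: 0.0259
```

{"fn": "arm_command", "kwargs": {
  "rows": "1 -36 -16 0 0 0 0;1 -36 -16 0 0 0 0;1 -36 -16 0 0 0 0;1 -36 -16 0 0 0 0;1 -36 -16 0 0 0 0"
}}

```text
time_s: 0.93
position: [0.3465, 0.3638, 0.3831]
tool_rot: [[-0.947, 0.321, -0.0], [0.321, 0.947, -0.0], [0.0, -0.0, -1.0]]
ft_force: [0.3, 0.2, 0.2]
grip_width: -0.0
```

{"fn": "arm_command", "kwargs": {
  "rows": "1 -36 -16 0 0 0 0;1 -36 -16 0 0 0 0;1 -36 -16 0 0 0 0;1 -36 -16 0 0 0 0;1 -36 -16 0 0 0 0"
}}

```text
time_s: 1.35
position: [0.4914, 0.2302, 0.3831]
tool_rot: [[-0.947, 0.321, -0.001], [0.321, 0.947, -0.0], [0.001, -0.0, -1.0]]
ft_force: [0.4, 0.2, -0.2]
grip_width: -0.0002
```

{"fn": "arm_command", "kwargs": {
  "rows": "1 -36 -16 0 0 0 0;1 -36 -16 0 0 0 0;1 -30 -13 0 0 0 0;1 0 0 0 0 0 0;1 0 0 0 0 0 0"
}}

```text
time_s: 1.77
position: [0.5735, 0.1552, 0.382]
tool_rot: [[-0.946, 0.323, -0.002], [0.323, 0.946, -0.0], [0.002, -0.001, -1.0]]
ft_force: [-0.1, 0.1, 0.0]
grip_width: 0.0001
```

Run:
```python
from h import *
import cv2
s=readout.observe();p=np.array(s['position']);R=np.array(s['tool_rot']);print(s['time_s'],p,R.round(3),s['ft_force'],s['grip_width'])
print("mm tool shift",(R.T@(np.array([.6227,.110,p[2]])-p)*1000).round(1))
m=eyes.camera_model("wrist");w=eyes.get_image("wrist");t=eyes.get_image("scene")
V=np.array(m['view'])
for P in([.6227,.11,.29],list(p+R[:,2]*.017)):
  for mm in(m,eyes.camera_model("scene")):
    V=np.array(mm['view']);c=V[:3,:3]@P+V[:3,3];q=mm['mtx']@[c[0],-c[1],-c[2]];print((q/q[2]).round(1))
im=np.hstack([cv2.resize(w,(400,300),interpolation=cv2.INTER_AREA),cv2.resize(t[100:280,180:420],(400,300),interpolation=cv2.INTER_CUBIC)])
cv2.imwrite("pics/w1.png",im[:,:,::-1])
```

```text
1.7667 [0.57348552 0.15517372 0.38198113] [[-0.946  0.323 -0.002]
 [ 0.323  0.946 -0.   ]
 [ 0.002 -0.001 -1.   ]] [-0.12368014  0.08161574  0.02849671] 5.4047403058588796e-05
mm tool shift [-61.2 -26.8  -0.1]
[276.7 340.    1. ]
[284. 208.   1.]
[317.3 306.3   1. ]
[310.8 235.7   1. ]
```

View pics/w1.png

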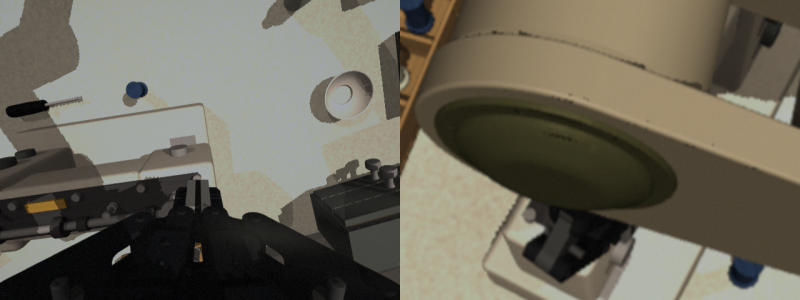

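The wrist picture shows the shut fingers at (197,190) in the half-size view, still short of the head, which the gripper hides. In the scene view the arm covers the machine. The measured position agrees between both cameras to 2 mm, so I'll go on.

{"fn": "arm_command", "kwargs": {
  "rows": "1 -31 -13 0 0 0 0;1 -30 -14 0 0 0 0;1 0 0 30 0 0 0;1 0 0 30 0 0 0;1 0 0 0 0 0 0"
}}

```text
time_s: 2.28
position: [0.6196, 0.1122, 0.3176]
tool_rot: [[-0.947, 0.32, -0.011], [0.32, 0.947, 0.0], [0.011, -0.003, -1.0]]
ft_force: [0.0, -0.2, -1.3]
grip_width: -0.0
```

{"fn": "arm_command", "kwargs": {
  "rows": "1 0 0 0 0 0 0;1 0 0 0 0 0 0"
}}

```text
time_s: 2.45
position: [0.6216, 0.1122, 0.3259]
tool_rot: [[-0.947, 0.32, 0.004], [0.32, 0.948, -0.0], [-0.003, 0.001, -1.0]]
ft_force: [0.5, -0.0, 0.1]
grip_width: -0.0003
```

Run:
```python
from h import *
import cv2
s=readout.observe();p=np.array(s['position']);R=np.array(s['tool_rot']);print(s['time_s'],p,s['ft_force'],R[:,2])
print("mm tool shift",(R.T@(np.array([.6227,.110,p[2]])-p)*1000).round(1))
for n,P in(("head",[.6227,.11,.29]),("pin",[.6095,.0315,.275])):
  for k in("wrist","top"):
    mm=eyes.camera_model(k);V=np.array(mm['view']);c=V[:3,:3]@P+V[:3,3];q=mm['mtx']@[c[0],-c[1],-c[2]];print(n,k,(q/q[2]).round(1))
w=eyes.get_image("wrist");t=eyes.get_image("top")
im=np.hstack([cv2.resize(w[200:480,120:520],(430,300)),cv2.resize(t[120:270,240:425],(370,300),interpolation=cv2.INTER_CUBIC)])
cv2.imwrite("pics/w2.png",im[:,:,::-1])
```

```text
2.45 [0.62156743 0.11224002 0.32593416] [ 0.52956973 -0.00620369  0.08862994] [ 3.52795813e-03 -1.44949365e-05 -9.99993777e-01]
mm tool shift [-1.8 -1.8  0. ]
head wrist [313.5 291.5   1. ]
head top [318.2 176.1   1. ]
pin wrist [162.5 302.    1. ]
pin top [383.  188.1   1. ]
```

View pics/w2.png

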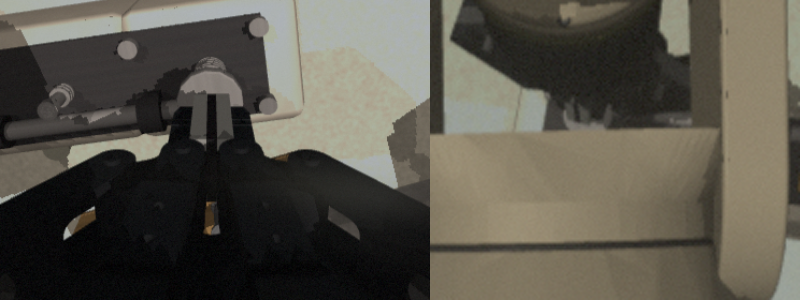

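The wrist picture shows the cap centred at about crop (211,100), full frame (316,293). The prediction was (313.5,291.5), so they agree to about 1.5 mm. The fingers stand over it, and the pin at crop (60,95) is well clear. I'll descend now.

{"fn": "arm_command", "kwargs": {
  "rows": "1 -2 -2 8 0 0 0;1 0 0 8 0 0 0;1 0 0 3 0 0 0;1 0 0 3 0 0 0;1 0 0 0 0 0 0"
}}

```text
time_s: 2.97
position: [0.623, 0.1087, 0.3012]
tool_rot: [[-0.947, 0.321, 0.001], [0.321, 0.947, -0.0], [-0.001, 0.0, -1.0]]
ft_force: [1.5, -0.7, 4.3]
grip_width: 0.0002
```

{"fn": "arm_command", "kwargs": {
  "rows": "1 0 0 3 0 0 0;1 0 0 3 0 0 0;1 0 0 3 0 0 0;1 0 0 0 0 0 0;1 0 0 0 0 0 0"
}}

```text
time_s: 3.38
position: [0.6231, 0.1087, 0.2929]
tool_rot: [[-0.947, 0.321, 0.001], [0.321, 0.947, -0.0], [-0.001, 0.0, -1.0]]
ft_force: [0.6, -0.1, 6.0]
grip_width: -0.0001
```

Force is 6.0 N with the tips at 0.276, about 14 mm of travel. I'll go on gently to the stop.

{"fn": "arm_command", "kwargs": {
  "rows": "1 0 0 1 0 0 0;1 0 0 1 0 0 0;1 0 0 0 0 0 0"
}}

```text
time_s: 3.63
position: [0.623, 0.1087, 0.2912]
tool_rot: [[-0.947, 0.321, 0.002], [0.321, 0.947, -0.0], [-0.002, 0.0, -1.0]]
ft_force: [-0.3, -0.9, 6.0]
grip_width: 0.0
```

{"fn": "arm_command", "kwargs": {
  "rows": "1 0 0 0.7 0 0 0;1 0 0 0 0 0 0;1 0 0 0 0 0 0"
}}

```text
time_s: 3.88
position: [0.6231, 0.1087, 0.2911]
tool_rot: [[-0.947, 0.321, 0.003], [0.321, 0.947, -0.0], [-0.003, 0.001, -1.0]]
ft_force: [-1.1, -0.4, 8.8]
grip_width: 0.0002
```

The commanded 0.7 mm gave no motion and the force rose to 8.8 N, so the head is on its stop, with the tips at 0.274 as expected. I'll hold it over 1 s and check the pin.

{"fn": "arm_command", "kwargs": {
  "rows": "1 0 0 0.5 0 0 0;1 0 0 0 0 0 0;1 0 0 0 0 0 0;1 0 0 0 0 0 0;1 0 0 0 0 0 0"
}}

```text
time_s: 4.3
position: [0.6231, 0.1087, 0.291]
tool_rot: [[-0.947, 0.321, 0.003], [0.321, 0.947, -0.0], [-0.003, 0.001, -1.0]]
ft_force: [-2.0, -1.4, 11.7]
grip_width: 0.0003
```

{"fn": "arm_command", "kwargs": {
  "rows": "1 0 0 0 0 0 0;1 0 0 0 0 0 0;1 0 0 0 0 0 0;1 0 0 0 0 0 0;1 0 0 0 0 0 0"
}}

```text
time_s: 4.72
position: [0.6231, 0.1087, 0.291]
tool_rot: [[-0.947, 0.321, 0.003], [0.321, 0.947, -0.0], [-0.003, 0.001, -1.0]]
ft_force: [-0.5, -0.1, 11.8]
grip_width: 0.0004
```

{"fn": "arm_command", "kwargs": {
  "rows": "1 0 0 0 0 0 0;1 0 0 0 0 0 0;1 0 0 0 0 0 0;1 0 0 0 0 0 0;1 0 0 0 0 0 0"
}}

```text
time_s: 5.13
position: [0.6231, 0.1087, 0.291]
tool_rot: [[-0.947, 0.321, 0.003], [0.321, 0.947, -0.0], [-0.003, 0.001, -1.0]]
ft_force: [-1.4, -0.8, 11.4]
grip_width: 0.0002
```

Run:
```python
from h import *
import cv2
w=eyes.get_image("wrist");cv2.imwrite("pics/w3.png",cv2.resize(w[160:400,120:520],(800,480))[:,:,::-1])
s=readout.observe();print(s['time_s'],s['position'],s['ft_force'])
```

```text
5.1833 [0.62305536 0.10867116 0.29103372] [-1.85440343 -0.87821456 10.3298572 ]
```

View pics/w3.png

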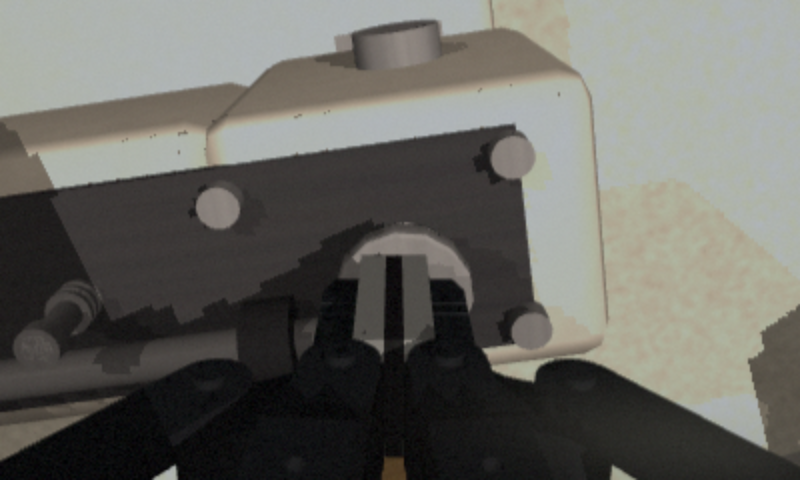

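The fingertips sit on the cap at (400,270), and the head is down by the machine's top. The pin at (40,345) is standing up and untouched. It has been held for 1.3 s, so I'll let it up.

{"fn": "arm_command", "kwargs": {
  "rows": "1 0 0 -6 0 0 0;1 0 0 -8 0 0 0;1 0 0 -12 0 0 0;1 0 0 -25 0 0 0;1 0 0 -35 0 0 0"
}}

```text
time_s: 5.6
position: [0.6221, 0.1089, 0.3733]
tool_rot: [[-0.947, 0.321, -0.007], [0.321, 0.947, 0.0], [0.007, -0.002, -1.0]]
ft_force: [0.9, -1.1, -0.5]
grip_width: -0.0002
```

{"fn": "arm_command", "kwargs": {
  "rows": "1 36 16 0 0 0 0;1 36 16 0 0 0 0;1 36 16 0 0 0 0;1 36 16 0 0 0 0;1 36 16 0 0 0 0"
}}

```text
time_s: 6.02
position: [0.4762, 0.2433, 0.3748]
tool_rot: [[-0.947, 0.321, -0.002], [0.321, 0.947, -0.0], [0.002, -0.001, -1.0]]
ft_force: [1.3, 0.8, 0.6]
grip_width: -0.0001
```

{"fn": "arm_command", "kwargs": {
  "rows": "1 36 16 0 0 0 0;1 36 16 0 0 0 0;1 36 16 0 0 0 0;1 0 0 0 0 0 0;1 0 0 0 0 0 0"
}}

```text
time_s: 6.43
position: [0.3897, 0.3235, 0.3753]
tool_rot: [[-0.948, 0.318, -0.001], [0.318, 0.948, -0.0], [0.0, -0.0, -1.0]]
ft_force: [1.1, -0.2, -0.1]
grip_width: 0.0001
```

Run:
```python
from h import *
import cv2
s=readout.observe();print(s['time_s'],s['position'],s['ft_force'],max(abs(np.array(s['qvel']))))
a=eyes.get_image("scene")[140:260,230:350];b=eyes.get_image("top")[140:260,280:400]
cv2.imwrite("pics/end.png",np.hstack([cv2.resize(x,(400,400),interpolation=cv2.INTER_CUBIC) for x in(a,b)])[:,:,::-1])
```

```text
6.4333 [0.38965611 0.32349871 0.37527334] [ 1.11454315 -0.24031103 -0.05850734] 3.318554358965078
```

View pics/end.png

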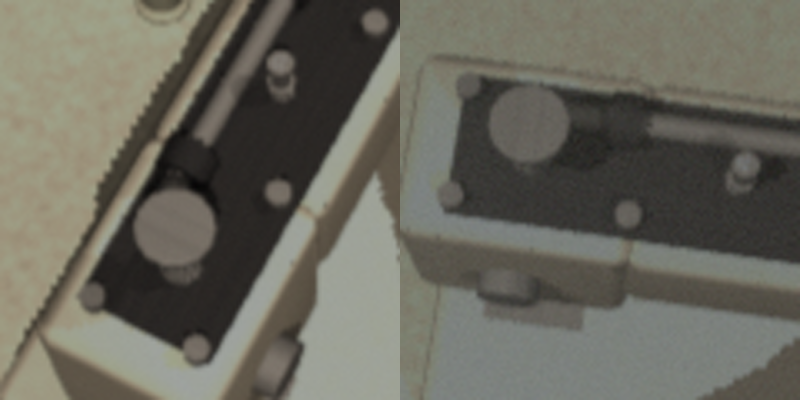

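The head, at (175,227) and (528,123), and the pin, at (280,65) and (745,165), are exactly where they were before the press, so both are fully up. I'll hand the job in.

```bash
python3 -c "
from rig import env
print(env.close_job())"
```

```text
the job is handed in; nothing more can be done
None
```

The presser bar moves freely: I pressed the plunger head down to its stop with the shut fingertips, held it there for about 1.3 s, then let it spring back up. The job is handed in at about 6.5 s of the 32 s allowed.

- **At the stop:** the fingertips stood at 274 mm, which is the full 16 mm of travel. Pushing further gave no more motion, and the force rose from 6 N to about 11 N.
- **After release:** the last pictures show the head and the thread-release pin at the same pixels as before the press. The arm was well clear, with about 0 N vertical force at the wrist.
- **Checks:** none failed. The two cameras' positions for the head differed by about 2 mm, which is within the calibration.

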